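# Put the level away and fasten the tool case

### The job

Put the spirit level away: set it down on the floor of the open tool case, in the free space in front of the bit rack, without dropping it. Then swing the lid gently shut, with the hasp still standing clear of the front, and after that swing the hasp down over the staple until it lies against the case's front. Leave the screwdriver, the sanding block and the jar where they are.

Things in the scene. Friction and masses are not known exactly. Their poses are not given: they have to be found in the camera images.
- case: Open plywood tool case fixed to the bench: 190 mm front to back (x) x 280 (y) x 95 tall, walls and floor 10. Origin: centre of underside; its -x side, roughly towards the robot, is the front. A fixed drill-bit rack (tips to 82 mm above the bench) runs inside the back wall, x 56 to 84; the space before it is free: x -85 to 56, 260 mm across. With the lid shut the inside is 85 mm high.
- bay (a point): Point on the inner floor of the case at the middle of the free space in front of the bit rack; axes as the case.
- lid (a joint): Angle of the lid, 0 = shut flat on the case, 1.57 = upright, 1.9 = stop. A plywood panel 190 x 280 x 12 mm hinged along the back top edge of the case. Starts at 1.5 to 1.75. The hinge is stiff: it stays where it is left; about 1 to 5 N at the free edge moves it.
- lid_hinge (a point): Middle of the lid's hinge line, at the back top edge of the case, 95 mm above the bench; on the underside of the lid (axes turn with the lid).
- lid_edge (a point): Middle of the lid's free edge, on the outer (top) face, 190 mm from the hinge line.
- hasp (a joint): Angle of the hasp about its hinge on the lid, relative to the lid: 0 = flat against the case's front over the staple (lid shut), 1.57 = straight out forward, 3.14 = standing up from the lid, 4.2 = stop. Starts at 1.8 to 2.6. It stays where it is left; about 1 to 3 N at 30 mm from its hinge moves it.
- hasp_hinge (a point): Middle of the hasp's hinge pin (10 mm thick, 56 mm long), 6 mm in front of the lid's free edge at mid-thickness of the lid: with the lid shut, 101 mm above the bench and 101 mm in front of the case's centre.
- hasp_end (a point): Middle of the hasp's free end, 88 mm from the hinge. The hasp is a steel strap 52 mm wide, 4 mm thick, its outer face 5 mm out from the plane through the pin, with a slot 22 x 28 mm (39 to 67 mm from the hinge) and an outward lip 16 mm long at its end.
- staple (a point): Outermost point of the steel loop on the case's front, 48 mm above the bench, sticking out 22 mm from the front face; loop 6 mm wide, 20 mm tall. The closed hasp's slot goes over it, leaving the loop about 14 mm proud of the strap.
- level_center (a point): Torpedo spirit level, aluminium with dark end caps, 170 mm long (its x) x 24 mm wide (y) x 44 mm tall (z), standing on its long edge on the bench to the right of the case; 220 g. This point is its centre, half-way up (22 mm).
- screwdriver: Bystander: black-handled screwdriver, 190 mm, lying on the bench, origin at its underside.
- sander: Bystander: cork-and-wood sanding block 125 x 60 x 40 mm, origin centre of underside.
- jar: Bystander: glass jar 68 mm across, 85 mm tall, left of the case, origin centre of underside.

How it is judged:
By the outcome, as a careful person would: the job done as asked, in the order asked, and still so for the second after the job is handed in, with the robot touching nothing.
It also fails if it takes over 72 s, if anything falls off the work surface, if the arm or the gripper's body presses on something with over 40 N, if the wrist force passes 120 N, or if a joint passes its speed limit or range.

### The arm

A 6-joint arm with a two-finger parallel gripper is mounted at the origin on the work surface. World frame = base frame: x ahead of the robot, y to its left, z up, the work surface at z = 0. Lengths are in m, angles in rad, forces in N, time in s.
With the tool pointing down it reaches from about 0.35 to 0.975 m from the base axis. Payload 4.9 kg.
Tool frame: the origin (TCP) lies at the very end of the fingers, on their centre line; the grasp point (between the pads) lies 19 mm behind it; y points along the fingers, z is the direction in which the jaws open and shut, and the axes are right-handed (so a half turn about y gives the same grasp; the last joint's range is limited). The gripper opens to 85 mm and grips with 20 to 120 N. Pads are 22 mm wide; open, the fingers measure 114 mm over their backs; the gripper's body (76 mm by 85 mm) begins 54 mm behind the grasp point. The pads swing forward as they close: fully open they stand 13 mm farther back than shut.
Start: joints at [1.057, 0.053, 1.613, -0, 1.476, -0.119], TCP at [0.24, 0.577, 0.231] pointing down, gripper open.
Joint ranges: [-3.01, 3.01], [-1.01, 2.22], [0.06, 2.58], [-1.02, 4.17], [0.09, 2.62], [-3.14, 3.14]. Speed limits (rad/s): [2.57, 2.57, 3.14, 3.14, 3.14, 3.14].

### API

Orientations are given as a rotation vector (axis times angle).
In Python, from station import monitor, viewer, ticket gives the robot as it stands.
- The arm moves only by the tool servo_tool, never from a script. Its argument "commands" is one flat list of numbers, 7 for each row, row after row: the turn, a rotation vector about the tool's x, y, z in rad, then the shift along the tool's x, y, z in cm, then the opening, from 0 (shut) to 1 (fully open). In form: [rx, ry, rz, dx, dy, dz, claw, rx, ry, rz, dx, dy, dz, claw, ...]. A call has 1 to 20 rows; each row shifts and turns the pose as measured when the row begins, along the tool's axes as they then stand; what a row does not reach is not made up. A row lasts 1/10 s, in which the tool goes at most 50 mm and 8.59 degrees, less where a joint would pass 70% of its speed; a pose out of reach is approached as far as the arm can. A call is refused whole if a number of a shift passes 5 or a number of a turn 0.15, either way. A call with a gripper value outside its range is refused whole. The fingers move at their own pace and stop on an object; "grip_force" is the grip in N (left out, the last holds). Time passes only in rows, so rows that do not move let the fingers close. It gives the time, the measured TCP pose, the force and the opening at its end, in the units of the state.
- monitor.get_obs(): the state, without advancing time (a new reading comes with each control period).
- viewer.get_image(name): name is "scene" or "top" or "wrist"; returns a dict with "frame" (384x512x3 uint8, red, green, blue), "depth" (384x512 float32, m along the optical axis (not along the pixel's ray), 0 where there is no reading), "camera_matrix" (3x3 intrinsics, pixels), "cam_to_world" (4x4, takes a point from camera to world coordinates). Camera axes: x right, y down, z forward; pixel columns grow to the right and rows downward; lengths in m; the calibration is good to about 2 mm. A picture is of the moment at which its call begins.
- ticket.finish_job(): hands the job in, once; it reports no verdict.
The state is a dict: "t": time; "q": joint angles; "dq": joint speeds; "effort": joint torques, N m; "tool_pos": TCP position; "tool_rot": TCP orientation; "contact_force": force on the tool from outside, world axes, zero at the start; "wrist_torque": the same for the moment, N m; "opening": finger opening in m.
Only numpy, scipy, OpenCV 4.12 (cv2) and the standard library are available. Lean on these libraries where they do the work, as an engineer would, in place of code of your own. Each camera call takes 0.05 s, during which the arm holds its last target.

## Working session

There is one attempt and no reset: what is moved stays moved. The work goes in short steps, Python scripts to look and compute and a tool call to move; the robot and the scene stay as the last step left them, time stands still between calls to the robot, and variables do not carry over. Pictures are saved under pics/ and viewed, and the job is handed in when it is done.

Besides the shell and the picture viewer there is one more tool, called after ">>>" by a JSON object that holds its "name" and its "arguments". servo_tool: Moves the arm, as the interface text tells. Its arguments: {"type":"object","properties":{"commands":{"type":"array","items":{"type":"number"}},"grip_force":{"type":"number"}},"required":["commands"]}

```bash
mkdir -p pics; ls
cat > h.py <<'E'
import numpy as np, cv2
from scipy.spatial.transform import Rotation as R
from station import monitor, viewer, ticket
def grab(n,tag):
    d=viewer.get_image(n); cv2.imwrite(f'pics/{tag}.png',cv2.cvtColor(d['frame'],cv2.COLOR_RGB2BGR))
    np.savez(f'pics/{tag}.npz',**d); return d
def load(tag): return dict(np.load(f'pics/{tag}.npz'))
def pt(d,u,v,r=1):
    z=d['depth'][v-r:v+r+1,u-r:u+r+1]; z=np.median(z[z>0])
    K=d['camera_matrix']; p=np.array([(u-K[0,2])/K[0,0]*z,(v-K[1,2])/K[1,1]*z,z,1]); return (d['cam_to_world']@p)[:3]
def cloud(d):
    K=d['camera_matrix']; z=d['depth']; v,u=np.mgrid[:z.shape[0],:z.shape[1]]
    P=np.stack([(u-K[0,2])/K[0,0]*z,(v-K[1,2])/K[1,1]*z,z],-1)
    return P@d['cam_to_world'][:3,:3].T+d['cam_to_world'][:3,3]
def crop(tag,u0,v0,u1,v1,s,out):
    im=cv2.imread(f'pics/{tag}.png')[v0:v1,u0:u1]; cv2.imwrite(f'pics/{out}.png',cv2.resize(im,None,fx=s,fy=s,interpolation=cv2.INTER_CUBIC))
def proj(d,p):
    T=np.linalg.inv(d['cam_to_world']); q=T[:3,:3]@np.array(p)+T[:3,3]; q=d['camera_matrix']@q; return q[:2]/q[2]
def st():
    o=monitor.get_obs(); print({k:np.round(v,4).tolist() for k,v in o.items()}); print('axes xyz cols',np.round(R.from_rotvec(o['tool_rot']).as_matrix(),3).tolist()); return o
E
python3 - <<'E'
from h import *
np.set_printoptions(suppress=True,precision=4)
st()
for n in('scene','top','wrist'):
    d=grab(n,n+'0'); print(n,d['cam_to_world'].round(3).tolist(), d['camera_matrix'][0])
E
```

```text
pics
{'t': 0.0, 'q': [1.057, 0.0534, 1.6144, 0.0, 1.476, -0.119], 'dq': [-0.0005, -0.0006, -0.0002, -0.0011, 0.0022, -0.0007], 'effort': [0.0003, -39.366, -37.0184, -0.0001, 0.0067, -0.0], 'tool_pos': [0.2401, 0.5764, 0.23], 'tool_rot': [-1.5505, 0.3103, -0.3092], 'contact_force': [-0.4074, -0.046, -0.3582], 'wrist_torque': [0.0164, 0.0168, -0.0148], 'opening': 0.0851}
axes xyz cols [[0.923, -0.001, 0.385], [-0.385, -0.002, 0.923], [-0.0, -1.0, -0.002]]
scene [[-0.891, 0.367, -0.266, 0.861], [0.453, 0.73, -0.512, 0.645], [0.007, -0.577, -0.817, 1.084], [0.0, 0.0, 0.0, 1.0]] [385.3919   0.     245.8779]
top [[0.001, -0.997, 0.08, 0.446], [-1.0, -0.003, -0.022, 0.024], [0.022, -0.08, -0.997, 1.382], [0.0, 0.0, 0.0, 1.0]] [434.2966   0.     256.2041]
wrist [[0.385, 0.883, 0.269, 0.172], [0.923, -0.368, -0.114, 0.605], [-0.001, 0.292, -0.956, 0.371], [0.0, 0.0, 0.0, 1.0]] [284.2494   0.     255.5665]
```

View pics/scene0.png

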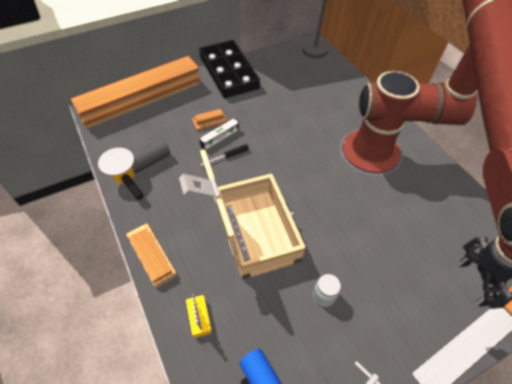

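View pics/top0.png

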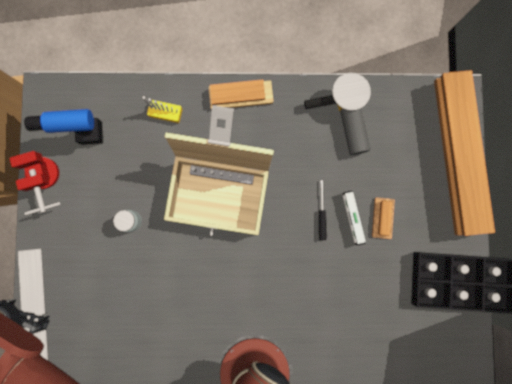

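The top view shows the case at about (217,195), with the lid up and the hasp at (221,123). The level is at (354,218), the screwdriver at (322,212), the sander at (384,218) and the jar at (125,221). Next I'll enlarge and measure.

Run:
```python
from h import *
crop('top0',155,95,285,245,5,'t_case'); crop('top0',305,170,405,255,7,'t_lev')
np.set_printoptions(suppress=True,precision=4)
d=load('top0')
P=cloud(d)
# level mask: height 0.035-0.055 near
for nm,(u0,v0,u1,v1),(a,b) in [('level',(335,180,372,255),(.03,.06)),('sander',(368,190,402,245),(.025,.06)),('jar',(105,200,145,240),(.06,.1)),('casetop',(155,140,285,245),(.085,.1)),('lid',(155,95,285,180),(.11,.4))]:
    q=P[v0:v1,u0:u1].reshape(-1,3); m=(q[:,2]>a)&(q[:,2]<b); q=q[m]
    r=cv2.minAreaRect((q[:,:2]*1000).astype(np.float32))
    print(nm,len(q),np.median(q[:,2]),q[:,2].max(),r, q.min(0),q.max(0))
```

```text
level 461 0.043625990158483896 0.05310142178793997 ((477.580322265625, -311.55596923828125), (169.9761505126953, 26.156890869140625), 13.124166488647461) [ 0.3937 -0.3416  0.0302] [ 0.561  -0.2811  0.0531]
sander 404 0.03918788649001237 0.04718940677546146 ((477.3864440917969, -409.7647399902344), (44.70244216918945, 106.50206756591797), 89.48137664794922) [ 0.4243 -0.4318  0.025 ] [ 0.5307 -0.3871  0.0472]
jar 357 0.08336901198389923 0.09165704647568496 ((466.5870666503906, 387.7170104980469), (59.73086929321289, 58.42732238769531), 71.2413101196289) [0.4362 0.3565 0.0601] [0.4964 0.4175 0.0917]
casetop 1114 0.09398307463865851 0.09999618464648896 ((542.188232421875, 113.45787048339844), (280.65692138671875, 191.23097229003906), 80.95008850097656) [ 0.4279 -0.0395  0.0851] [0.6562 0.2652 0.1   ]
lid 2791 0.2592052653028649 0.3452155825481693 ((689.20751953125, 89.52493286132812), (279.8133850097656, 108.3084716796875), 80.4499740600586) [ 0.6153 -0.0435  0.1102] [0.7455 0.2356 0.3452]
```

View pics/t_case.png

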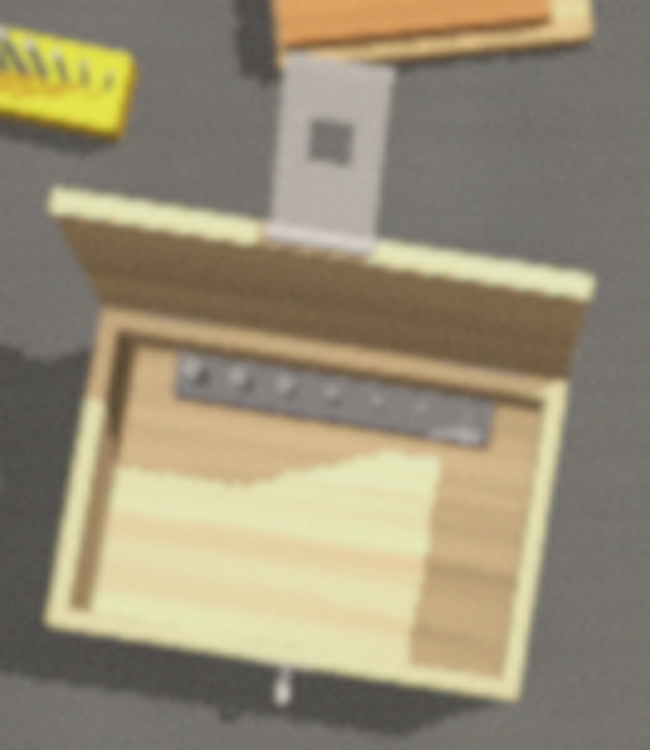

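View pics/t_lev.png

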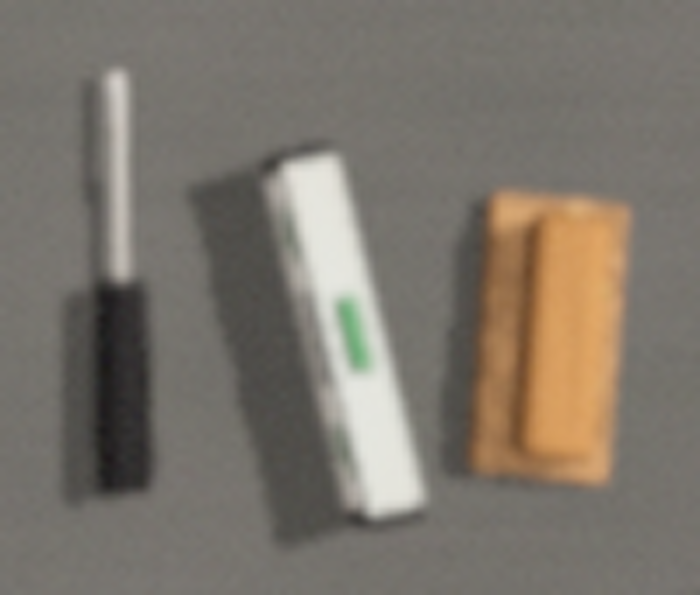

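```bash
cat >> h.py <<'E'
def plan(p0,h0,p1,h1,n,claw,nd=2):
    """tool pointing down, x-heading h (deg); straight path, n rows; prints rows in tool axes"""
    out=[];h0=np.radians(h0);h1=np.radians(h1);dp=(np.array(p1)-np.array(p0))/n*100
    for i in range(n):
        h=h0+(h1-h0)*i/n; x=np.array([np.cos(h),np.sin(h),0]); y=np.array([0,0,-1.]); z=np.cross(x,y)
        out+= [0,round(-(h1-h0)/n,3),0]+[round(float(v@dp),nd) for v in(x,y,z)]+[claw]
    print(len(out)//7,out)
def now():
    o=monitor.get_obs(); m=R.from_rotvec(o['tool_rot']).as_matrix(); return o['tool_pos'],np.degrees(np.arctan2(m[1,0],m[0,0]))
E
python3 - <<'E'
from h import *
np.set_printoptions(suppress=True,precision=4)
d=load('top0');P=cloud(d)
q=P[140:245,155:285].reshape(-1,3); q=q[(q[:,2]>.088)&(q[:,2]<.098)]
# case frame
yaw=np.radians(-9.05);c=np.array([.5422,.1135])
Rm=np.array([[np.cos(yaw),np.sin(yaw)],[-np.sin(yaw),np.cos(yaw)]])
l=(q[:,:2]-c)@Rm.T; print('rim local',np.percentile(l,[1,99],axis=0))
for u,v in [(212,235),(212,232),(213,229)]:
    p=pt(d,u,v,0);print('staple',p,Rm@(p[:2]-c))
q=P[95:180,155:285].reshape(-1,3); q=q[q[:,2]>.11]
L=np.c_[(q[:,:2]-c)@Rm.T,q[:,2]]
for z0 in np.arange(.11,.36,.02):
    s=L[(L[:,2]>z0)&(L[:,2]<z0+.02)]
    if len(s): print(z0.round(2),len(s),np.percentile(s,[2,50,98],axis=0)[:,:2].tolist())
d=load('scene0');P=cloud(d)
q=P[140:300,170:310].reshape(-1,3); q=q[(q[:,2]>.088)&(q[:,2]<.098)];l=(q[:,:2]-c)@Rm.T; print('scene rim local',np.percentile(l,[1,99],axis=0))
print(cv2.minAreaRect((q[:,:2]*1000).astype(np.float32)))
q=P[110:170,190:260].reshape(-1,3);q=q[(q[:,2]>.02)&(q[:,2]<.06)];print('level/scene',cv2.minAreaRect((q[:,:2]*1000).astype(np.float32)))
crop('scene0',165,100,315,290,4,'s_case')
# hasp points
L=np.c_[(P.reshape(-1,3)[:,:2]-c)@Rm.T,P.reshape(-1,3)[:,2]];s=L[(L[:,2]>.12)&(L[:,2]<.45)&(abs(L[:,0])<.35)&(abs(L[:,1])<.16)]
for z0 in np.arange(.11,.40,.02):
    k=s[(s[:,2]>z0)&(s[:,2]<z0+.02)]
    if len(k): print(z0.round(2),len(k),np.percentile(k,[2,50,98],axis=0)[:,:2].round(3).tolist())
E
```

```text
rim local [[-0.0952 -0.1398]
 [ 0.0949  0.1393]]
staple [0.4242 0.1291 0.05  ] [-0.1189 -0.0031]
staple [0.4334 0.1287 0.0562] [-0.1098 -0.0021]
staple [0.4425 0.1267 0.0441] [-0.1006 -0.0026]
0.11 153 [[0.09561644287100222, -0.13484591249115638], [0.09701147357146354, -0.005136171043742743], [0.0987165944789677, 0.1322932794768657]]
0.13 163 [[0.09713553110467435, -0.13416533342076317], [0.09908950587628694, -0.003125628286239216], [0.10081817324544431, 0.1337062533605607]]
0.15 178 [[0.09928962337378892, -0.13134100029583543], [0.1011511221616865, 0.0005315619271901752], [0.1029657768436072, 0.13357992345981454]]
0.17 186 [[0.10152237365775701, -0.13440234566502648], [0.10329407084432629, -0.002982821282444064], [0.10491904136290742, 0.1333839025754127]]
0.19 191 [[0.10391593712776326, -0.13116610454087133], [0.10544879343080123, 0.006352281290921173], [0.10683870458086529, 0.1330379871111723]]
0.21 200 [[0.10578156524803203, -0.13475704059092142], [0.10753966006798651, -0.0005421950023955773], [0.10909829957156979, 0.1319200597945648]]
0.23 214 [[0.10769629216834035, -0.1331770236
[... 1084 characters left out ...]
3496094)
0.11 23 [[0.103, -0.079], [0.114, 0.1], [0.115, 0.143]]
0.13 13 [[0.104, 0.141], [0.109, 0.142], [0.115, 0.144]]
0.15 36 [[0.107, -0.083], [0.117, 0.109], [0.117, 0.143]]
0.17 15 [[0.109, 0.141], [0.114, 0.143], [0.119, 0.143]]
0.19 35 [[0.111, -0.127], [0.121, 0.129], [0.122, 0.143]]
0.21 17 [[0.111, 0.141], [0.119, 0.142], [0.123, 0.143]]
0.23 37 [[0.113, -0.118], [0.125, 0.137], [0.126, 0.143]]
0.25 26 [[0.116, 0.033], [0.123, 0.142], [0.129, 0.144]]
0.27 369 [[0.118, -0.132], [0.124, 0.047], [0.13, 0.142]]
0.29 219 [[0.121, -0.023], [0.136, 0.005], [0.153, 0.029]]
0.31 138 [[0.152, -0.023], [0.164, 0.004], [0.18, 0.028]]
0.33 220 [[0.177, -0.022], [0.193, 0.005], [0.206, 0.029]]
```

View pics/s_case.png

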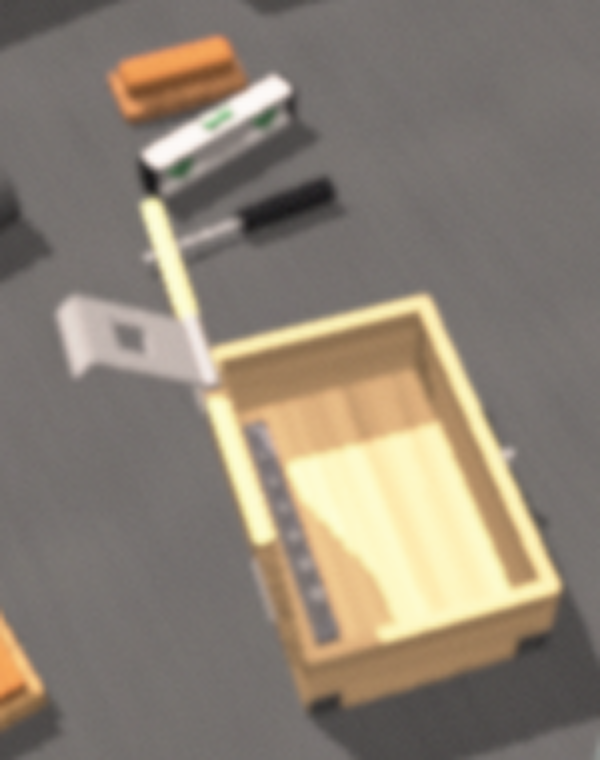

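Run:
```python
from h import *
np.set_printoptions(suppress=True,precision=4)
d=load('top0');P=cloud(d)
q=P[180:255,335:372].reshape(-1,3)
for a in(.036,.040,.042):
    m=(q[:,2]>a)&(q[:,2]<.05);print(cv2.minAreaRect((q[m][:,:2]*1000).astype(np.float32)),q[m][:,:2].mean(0))
p,h=now(); plan(p,h,[.4775,-.312,.15],-166.9,20,.5,1)
```

```text
((477.57275390625, -311.4987487792969), (169.92153930664062, 25.884273529052734), 13.50521183013916) [ 0.4769 -0.3113]
((477.1519775390625, -311.53192138671875), (169.11016845703125, 25.806325912475586), 13.37929630279541) [ 0.477  -0.3116]
((477.34014892578125, -311.4831848144531), (168.62738037109375, 25.60083770751953), 13.845663070678711) [ 0.4754 -0.3119]
20 [0, np.float64(0.126), 0, 2.8, 0.4, -3.6, 0.5, 0, np.float64(0.126), 0, 3.2, 0.4, -3.3, 0.5, 0, np.float64(0.126), 0, 3.6, 0.4, -2.8, 0.5, 0, np.float64(0.126), 0, 4.0, 0.4, -2.4, 0.5, 0, np.float64(0.126), 0, 4.2, 0.4, -1.8, 0.5, 0, np.float64(0.126), 0, 4.4, 0.4, -1.3, 0.5, 0, np.float64(0.126), 0, 4.5, 0.4, -0.7, 0.5, 0, np.float64(0.126), 0, 4.6, 0.4, -0.2, 0.5, 0, np.float64(0.126), 0, 4.6, 0.4, 0.4, 0.5, 0, np.float64(0.126), 0, 4.5, 0.4, 1.0, 0.5, 0, np.float64(0.126), 0, 4.3, 0.4, 1.6, 0.5, 0, np.float64(0.126), 0, 4.1, 0.4, 2.1, 0.5, 0, np.float64(0.126), 0, 3.8, 0.4, 2.6, 0.5, 0, np.float64(0.126), 0, 3.5, 0.4, 3.0, 0.5, 0, np.float64(0.126), 0, 3.0, 0.4, 3.4, 0.5, 0, np.float64(0.126), 0, 2.6, 0.4, 3.8, 0.5, 0, np.float64(0.126), 0, 2.1, 0.4, 4.1, 0.5, 0, np.float64(0.126), 0, 1.6, 0.4, 4.3, 0.5, 0, np.float64(0.126), 0, 1.0, 0.4, 4.5, 0.5, 0, np.float64(0.126), 0, 0.4, 0.4, 4.6, 0.5]
```

>>> {"name": "servo_tool", "arguments": {"commands": [0,0.126,0,2.8,0.1,-3.6,0.5,0,0.126,0,3.2,0.1,-3.3,0.5,0,0.126,0,3.6,0.1,-2.8,0.5,0,0.126,0,4.0,0.1,-2.4,0.5,0,0.126,0,4.2,0.1,-1.8,0.5,0,0.126,0,4.4,0.1,-1.3,0.5,0,0.126,0,4.5,0.1,-0.7,0.5,0,0.126,0,4.6,0.1,-0.2,0.5,0,0.126,0,4.6,0.1,0.4,0.5,0,0.126,0,4.5,0.1,1.0,0.5,0,0.126,0,4.3,0.2,1.6,0.5,0,0.126,0,4.1,0.2,2.1,0.5,0,0.126,0,3.8,0.2,2.6,0.5,0,0.126,0,3.5,0.2,3.0,0.5,0,0.126,0,3.0,0.5,3.4,0.5,0,0.126,0,2.6,0.5,3.8,0.5,0,0.126,0,2.1,0.8,4.1,0.5,0,0.126,0,1.6,1.0,4.3,0.5,0,0.126,0,1.0,1.0,4.5,0.5,0,0.126,0,0.4,1.0,4.6,0.5], "grip_force": 50}}

```text
t: 2.15
tool_pos: [0.4376, -0.3536, 0.1622]
tool_rot: [-0.132, 2.143, -2.159]
contact_force: [1.0, 0.2, 0.4]
opening: 0.0425
```

```bash
cat >> h.py <<'E'
def togo(p1,h1):
    p,h=now(); hh=np.radians(h); x=np.array([np.cos(hh),np.sin(hh),0]); y=np.array([0,0,-1.]); z=np.cross(x,y)
    e=(np.array(p1)-p)*100; print('at',np.round(p,4),round(h,2),'togo cm xyz',[round(float(v@e),2) for v in(x,y,z)],'turn_y rad',round(float(-np.radians((h1-h+180)%360-180)),3))
E
python3 - <<'E'
from h import *
o=st(); togo([.4775,-.312,.15],-166.5); grab('wrist','w1')
E
```

```text
{'t': 2.15, 'q': [-0.8121, -0.0498, 1.8332, 0.0007, 1.3477, 0.6292], 'dq': [-0.5152, 0.9583, -0.7285, 0.0118, -0.2455, 0.7889], 'effort': [1.0646, -37.2791, -32.1012, -0.1687, 0.2053, -0.6826], 'tool_pos': [0.4376, -0.3536, 0.1622], 'tool_rot': [-0.1315, 2.143, -2.1594], 'contact_force': [1.0145, 0.1708, 0.4265], 'wrist_torque': [0.0443, 0.0111, 0.0117], 'opening': 0.0425}
axes xyz cols [[-0.992, 0.008, 0.129], [-0.129, -0.007, -0.992], [-0.007, -1.0, 0.008]]
at [ 0.4376 -0.3536  0.1622] -172.59 togo cm xyz [-4.49, 1.22, -3.61] turn_y rad -0.106
```

View pics/w1.png

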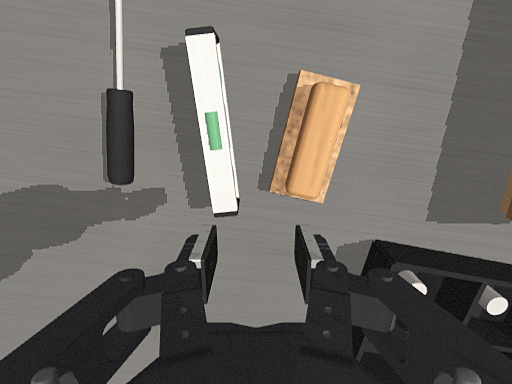

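The wrist view shows the level at (212,120), with the sander and screwdriver clear of it. I'll correct the pose in slow rows, then descend.

>>> {"name": "servo_tool", "arguments": {"commands": [0,0,0,0,0,0,0.5,0,-0.05,0,-2.2,0.3,-1.8,0.5,0,-0.05,0,-2.2,0.3,-1.8,0.5,0,0,0,0,0,0,0.5,0,0,0,0,0,0,0.5]}}

```text
t: 2.7
tool_pos: [0.4747, -0.3163, 0.1499]
tool_rot: [-0.236, 2.097, -2.109]
contact_force: [0.8, 0.2, 0.0]
opening: 0.0428
```

Run:
```python
from h import *
np.set_printoptions(suppress=True,precision=4)
togo([.4775,-.312,.012],-166.5); d=grab('wrist','w2')
P=cloud(d).reshape(-1,3);m=(P[:,2]>.038)&(P[:,2]<.05)&(abs(P[:,0]-.478)<.1)&(abs(P[:,1]+.312)<.04)
print(cv2.minAreaRect((P[m][:,:2]*1000).astype(np.float32)),m.sum())
```

```text
at [ 0.4747 -0.3163  0.1499] -167.21 togo cm xyz [-0.37, 13.79, -0.36] turn_y rad -0.012
((479.57977294921875, -310.4228515625), (169.33932495117188, 23.495702743530273), 13.144068717956543) 4785
```

View pics/w2.png

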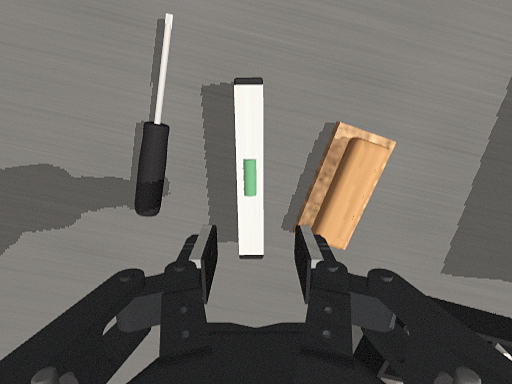

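>>> {"name": "servo_tool", "arguments": {"commands": [0,0,0,-0.5,0.5,-0.4,0.5,0,0,0,0,3,0,0.5,0,0,0,0,3,0,0.5,0,0,0,0,3,0,0.5,0,0,0,0,2,0,0.5,0,0,0,0,1,0,0.5,0,0,0,0,0,0,0.5,0,0,0,0,0,0,0.5]}}

```text
t: 3.55
tool_pos: [0.4796, -0.314, 0.0246]
tool_rot: [-0.224, 2.091, -2.116]
contact_force: [0.3, -0.5, 0.1]
opening: 0.0428
```

Run:
```python
from h import *
togo([.4785,-.311,.012],-166.85)
```

```text
at [ 0.4796 -0.314   0.0246] -167.49 togo cm xyz [0.04, 1.26, -0.32] turn_y rad -0.011
```

>>> {"name": "servo_tool", "arguments": {"commands": [0,-0.011,0,0,0.6,-0.3,0.5,0,0,0,0,0.6,0,0.5,0,0,0,0,0,0,0.5,0,0,0,0,0,0,0,0,0,0,0,0,0,0,0,0,0,0,0,0,0,0,0,0,0,0,0,0,0,0,0,0,0,0,0,0,0,0,0,0,0,0], "grip_force": 50}}

```text
t: 4.45
tool_pos: [0.4812, -0.3128, 0.0157]
tool_rot: [-0.23, 2.077, -2.112]
contact_force: [0.4, -0.3, -0.7]
opening: 0.0231
```

Run:
```python
from h import *
st();togo([.4785,-.311,.012],-166.85)
```

```text
{'t': 4.45, 'q': [-0.7043, 0.1535, 1.8927, -0.0038, 1.0754, 0.638], 'dq': [-0.0001, -0.0013, -0.001, -0.0003, -0.0007, 0.0003], 'effort': [-0.1002, -38.1436, -31.3895, -0.0357, -0.0813, 0.0033], 'tool_pos': [0.4812, -0.3128, 0.0157], 'tool_rot': [-0.2304, 2.0767, -2.1122], 'contact_force': [0.4064, -0.3168, -0.731], 'wrist_torque': [0.0491, 0.0492, -0.0026], 'opening': 0.0231}
axes xyz cols [[-0.974, 0.013, 0.228], [-0.228, -0.015, -0.973], [-0.009, -1.0, 0.018]]
at [ 0.4812 -0.3128  0.0157] -166.8 togo cm xyz [0.23, 0.37, -0.24] turn_y rad 0.001
```

>>> {"name": "servo_tool", "arguments": {"commands": [0,0,0,0,-0.5,0,0,0,0,0,0,-1.5,0,0,0,0,0,0,-3,0,0,0,0,0,0,-3,0,0,0,0,0,0,-3,0,0,0,0,0,0,-3,0,0,0,0,0,0,-1.5,0,0,0,0,0,0,-0.5,0,0,0,0,0,0,0,0,0]}}

```text
t: 5.35
tool_pos: [0.4773, -0.3089, 0.1849]
tool_rot: [-0.233, 2.08, -2.111]
contact_force: [-0.7, -0.2, -1.5]
opening: 0.0227
```

Run:
```python
from h import *
st();p,h=now(); plan(p,h,[.528,.116,.16],-99.05,18,0,1)
```

```text
{'t': 5.35, 'q': [-0.7034, -0.0594, 1.8033, -0.0036, 1.3805, 0.6379], 'dq': [0.0004, -0.0046, 0.0115, -0.0018, 0.0002, -0.0012], 'effort': [0.0462, -35.6614, -38.1643, -0.0116, 0.0012, -0.0], 'tool_pos': [0.4773, -0.3089, 0.1849], 'tool_rot': [-0.2326, 2.0796, -2.1112], 'contact_force': [-0.6844, -0.1788, -1.5427], 'wrist_torque': [-0.007, 0.0133, -0.0167], 'opening': 0.0227}
axes xyz cols [[-0.974, 0.011, 0.228], [-0.228, -0.014, -0.974], [-0.007, -1.0, 0.016]]
18 [0, np.float64(-0.066), 0, -0.8, 0.1, -2.2, 0, 0, np.float64(-0.066), 0, -1.0, 0.1, -2.2, 0, 0, np.float64(-0.066), 0, -1.1, 0.1, -2.1, 0, 0, np.float64(-0.066), 0, -1.2, 0.1, -2.0, 0, 0, np.float64(-0.066), 0, -1.4, 0.1, -1.9, 0, 0, np.float64(-0.066), 0, -1.5, 0.1, -1.9, 0, 0, np.float64(-0.066), 0, -1.6, 0.1, -1.8, 0, 0, np.float64(-0.066), 0, -1.7, 0.1, -1.6, 0, 0, np.float64(-0.066), 0, -1.8, 0.1, -1.5, 0, 0, np.float64(-0.066), 0, -1.9, 0.1, -1.4, 0, 0, np.float64(-0.066), 0, -2.0, 0.1, -1.3, 0, 0, np.float64(-0.066), 0, -2.1, 0.1, -1.1, 0, 0, np.float64(-0.066), 0, -2.2, 0.1, -1.0, 0, 0, np.float64(-0.066), 0, -2.2, 0.1, -0.9, 0, 0, np.float64(-0.066), 0, -2.3, 0.1, -0.7, 0, 0, np.float64(-0.066), 0, -2.3, 0.1, -0.6, 0, 0, np.float64(-0.066), 0, -2.3, 0.1, -0.4, 0, 0, np.float64(-0.066), 0, -2.4, 0.1, -0.2, 0]
```

>>> {"name": "servo_tool", "arguments": {"commands": [0,-0.066,0,-0.8,0.1,-2.2,0,0,-0.066,0,-1.0,0.1,-2.2,0,0,-0.066,0,-1.1,0.1,-2.1,0,0,-0.066,0,-1.2,0.1,-2.0,0,0,-0.066,0,-1.4,0.1,-1.9,0,0,-0.066,0,-1.5,0.1,-1.9,0,0,-0.066,0,-1.6,0.1,-1.8,0,0,-0.066,0,-1.7,0.1,-1.6,0,0,-0.066,0,-1.8,0.1,-1.5,0,0,-0.066,0,-1.9,0.1,-1.4,0,0,-0.066,0,-2.0,0.1,-1.3,0,0,-0.066,0,-2.1,0.1,-1.1,0,0,-0.066,0,-2.2,0.1,-1.0,0,0,-0.066,0,-2.2,0.1,-0.9,0,0,-0.066,0,-2.3,0.1,-0.7,0,0,-0.066,0,-2.3,0.1,-0.6,0,0,-0.066,0,-1.5,0.1,-0.4,0,0,-0.03,0,-0.5,0.1,0,0,0,0,0,0,0,0,0,0,0,0,0,0,0,0]}}

```text
t: 7.35
tool_pos: [0.4935, 0.1092, 0.1223]
tool_rot: [-1.179, 1.354, -1.292]
contact_force: [-0.8, -0.3, -3.7]
opening: 0.0233
```

Run:
```python
from h import *
st();togo([.528,.116,.0265],-99.05)
d=grab('top','t3');grab('wrist','w3')
m=R.from_rotvec(monitor.get_obs()['tool_rot']).as_matrix(); u=m@np.array([-.009,-1,.018]);print('level up',u)
# tool-frame rotation to make up = ez
ez=m.T@np.array([0,0,1]); ut=np.array([-.009,-1,.018]); print('turn',np.cross(ut,ez))
P=cloud(d).reshape(-1,3);m=(P[:,2]>.1)&(P[:,2]<.25)&(abs(P[:,0]-.528)<.06)&(abs(P[:,1]-.116)<.11)
```

```text
{'t': 7.35, 'q': [0.0677, -0.106, 1.9569, 0.0049, 1.3435, 0.2109], 'dq': [-0.0042, 0.0115, 0.0081, -0.002, -0.0028, 0.0003], 'effort': [0.418, -31.0488, -35.838, 0.0563, 0.2108, -0.0099], 'tool_pos': [0.4935, 0.1092, 0.1223], 'tool_rot': [-1.1787, 1.3539, -1.2915], 'contact_force': [-0.782, -0.2672, -3.7275], 'wrist_torque': [-0.0146, -0.0409, 0.0173], 'opening': 0.0233}
axes xyz cols [[-0.144, -0.053, 0.988], [-0.99, 0.001, -0.144], [0.006, -0.999, -0.053]]
at [0.4935 0.1092 0.1223] -98.27 togo cm xyz [-1.17, 9.58, 3.31] turn_y rad 0.014
level up [0.07152063 0.00488961 0.99763014]
turn [ 0.07006649 -0.00035781  0.01515482]
```

View pics/w3.png

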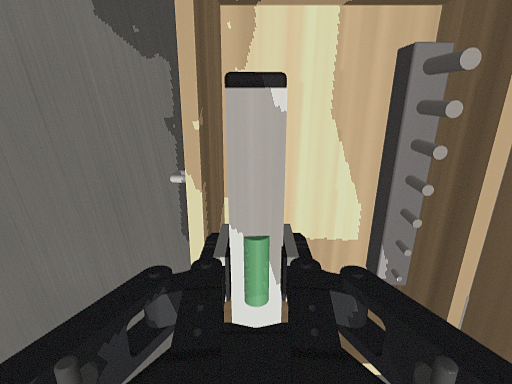

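View pics/t3.png

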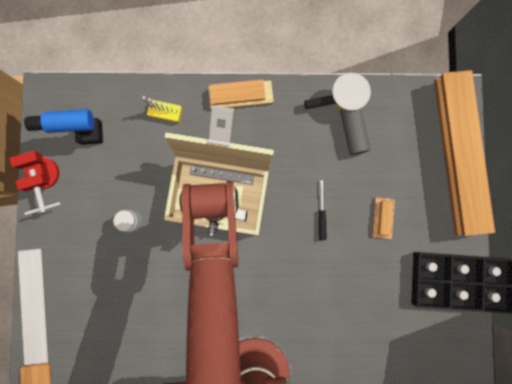

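The wrist view shows the level held, with its far end at (255,78). The tool has drifted: it's tilted about 4° and 3 cm short. Before correcting, I'll check the level's attitude from depth.

```bash
cat >> h.py <<'E'
def levelpose(tag,win=(225,70,290,235)):
    d=load(tag);P=cloud(d)[win[1]:win[3],win[0]:win[2]].reshape(-1,3)
    o=monitor.get_obs();m=R.from_rotvec(o['tool_rot']).as_matrix()
    T=(P-o['tool_pos'])@m   # tool frame
    print('tool-frame y pct',np.percentile(T[:,1],[5,25,50,75,95]).round(4))
    k=abs(T[:,1]+.027)<.02; k&=abs(T[:,2])<.02; T=T[k];A=np.c_[T[:,0],T[:,2],np.ones(len(T))]
    for _ in range(3):
        s=np.linalg.lstsq(A,T[:,1],rcond=None)[0]; r=abs(A@s-T[:,1]); g=r<max(.0015,np.median(r)*2.5); A=A[g];T=T[g]
    print('top plane tool y = %.4f x + %.4f z + %.4f'%tuple(s),len(T),'x range',T[:,0].min(),T[:,0].max(),'z',T[:,2].min(),T[:,2].max())
    n=m@np.array([s[0],-1,s[1]]); n/=np.linalg.norm(n)
    k=T; c=m@np.array([0,s[2],0])+o['tool_pos']; print('level up world',n.round(4),'top at tcp',c.round(4))
    t=m.T@np.array([0,0,1]); print('turn tool',np.cross(m.T@n,t).round(3))
E
python3 - <<'E'
from h import *
levelpose('w3')
E
```

```text
tool-frame y pct [-0.0278 -0.027  -0.0264 -0.0257  0.113 ]
top plane tool y = -0.0084 x + 0.0700 z + -0.0270 9221 x range -0.08352235224020545 -0.015756240001287086 z -0.011631189303947539 0.012541491099924596
level up world [ 0.1225 -0.0032  0.9925] top at tcp [0.4952 0.1089 0.1496]
turn tool [ 0.122 -0.     0.014]
```

>>> {"name": "servo_tool", "arguments": {"commands": [0,0,0,0,-1.5,0,0,0.035,0,0.008,0,-1.5,0.5,0,0.035,0.014,0.007,-0.4,-0.5,1,0,0,0,0,-0.4,0,1,0,0,0,0,-0.4,0,1,0,0,0,0,0,0,0,0,0,0,0,0,0,0,0]}}

```text
t: 8.15
tool_pos: [0.5373, 0.114, 0.1638]
tool_rot: [-1.098, 1.31, -1.337]
contact_force: [0.2, 0.3, -3.5]
opening: 0.023
```

```bash
cat >> h.py <<'E'
def lev():
    m=R.from_rotvec(monitor.get_obs()['tool_rot']).as_matrix(); ez=m.T@np.array([0,0,1]); print('turn for level',np.cross([-.009,-1,.018],ez).round(4),'turn for tool vertical',np.cross([0,-1,0],ez).round(4))
E
python3 - <<'E'
from h import *
st();lev();togo([.528,.116,.0265],-99.05);grab('wrist','w4');levelpose('w4')
E
```

```text
{'t': 8.15, 'q': [0.0715, -0.0982, 1.8762, 0.0041, 1.3324, 0.2351], 'dq': [-0.0, 0.0208, -0.0158, 0.0002, -0.0064, 0.0009], 'effort': [-0.0428, -33.2589, -37.8171, 0.0133, -0.1503, 0.0013], 'tool_pos': [0.5373, 0.114, 0.1638], 'tool_rot': [-1.098, 1.3104, -1.3367], 'contact_force': [0.2349, 0.2622, -3.4757], 'wrist_torque': [0.0205, -0.0342, -0.0211], 'opening': 0.023}
axes xyz cols [[-0.164, 0.031, 0.986], [-0.986, 0.006, -0.164], [-0.011, -1.0, 0.029]]
turn for level [-0.0113  0.0001 -0.0021] turn for tool vertical [-0.0293 -0.     -0.0111]
at [0.5373 0.114  0.1638] -99.42 togo cm xyz [-0.05, 13.73, -0.95] turn_y rad -0.006
tool-frame y pct [-0.0283 -0.0274 -0.0269 -0.0262  0.156 ]
top plane tool y = -0.0081 x + 0.0702 z + -0.0274 9202 x range -0.08354055586683357 -0.015650206691942614 z -0.011391084586474563 0.012764297463682978
level up world [ 0.0396 -0.0097  0.9992] top at tcp [0.5364 0.1138 0.1911]
turn tool [ 0.041 -0.001 -0.003]
```

View pics/w4.png

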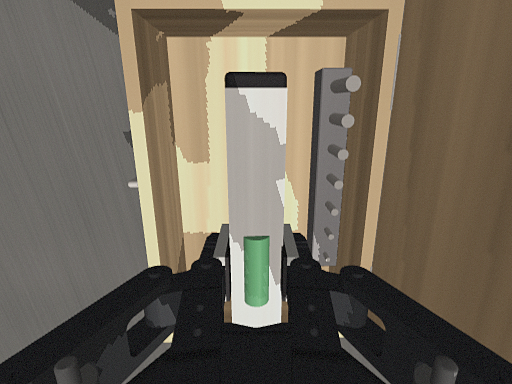

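>>> {"name": "servo_tool", "arguments": {"commands": [-0.008,0,0,0,0.5,-0.5,0,0,0,0,0,1.5,-0.3,0,0,0,0,0,2,0,0,0,0,0,0,2,0,0,0,0,0,0,2,0,0,0,0,0,0,1.5,0,0,0,0,0,0,0.8,0,0,0,0,0,0,0.3,0,0,0,0,0,0,0,0,0]}}

```text
t: 9.1
tool_pos: [0.5231, 0.1162, 0.0435]
tool_rot: [-1.115, 1.325, -1.327]
contact_force: [1.1, 0.2, -2.5]
opening: 0.023
```

Run:
```python
from h import *
st();lev();togo([.528,.116,.0257],-99.05)
```

```text
{'t': 9.1, 'q': [0.0765, 0.0307, 1.9701, 0.0067, 1.1305, 0.2376], 'dq': [-0.0009, -0.0002, 0.004, 0.0003, -0.0011, -0.0006], 'effort': [-0.0247, -34.2496, -33.0018, 0.0193, -0.0702, -0.0001], 'tool_pos': [0.5231, 0.1162, 0.0435], 'tool_rot': [-1.1147, 1.3254, -1.3274], 'contact_force': [1.0794, 0.23, -2.5225], 'wrist_torque': [-0.0644, 0.0216, -0.0205], 'opening': 0.023}
axes xyz cols [[-0.163, 0.01, 0.987], [-0.987, 0.007, -0.163], [-0.008, -1.0, 0.009]]
turn for level [ 0.0094 -0.0001  0.0007] turn for tool vertical [-0.0086 -0.     -0.0083]
at [0.5231 0.1162 0.0435] -99.39 togo cm xyz [-0.06, 1.78, 0.49] turn_y rad -0.006
```

>>> {"name": "servo_tool", "arguments": {"commands": [0.009,0,0,0,0.5,0.2,0,0,0,0,0,0.4,0.1,0,0,0,0,0,0.3,0,0,0,0,0,0,0.2,0,0,0,0,0,0,0.1,0,0,0,0,0,0,0,0,0]}}

```text
t: 9.7
tool_pos: [0.529, 0.1159, 0.0302]
tool_rot: [-1.103, 1.314, -1.334]
contact_force: [0.0, 0.1, -2.9]
opening: 0.023
```

Run:
```python
from h import *
st();lev();togo([.528,.116,.0257],-99.05)
```

```text
{'t': 9.7, 'q': [0.0764, 0.0551, 1.971, 0.0042, 1.09, 0.2385], 'dq': [0.0002, -0.0036, -0.0039, -0.0007, -0.0013, -0.0004], 'effort': [-0.0115, -35.173, -32.7473, 0.0114, -0.1125, -0.0], 'tool_pos': [0.529, 0.1159, 0.0302], 'tool_rot': [-1.1032, 1.3137, -1.3345], 'contact_force': [0.0303, 0.1139, -2.8793], 'wrist_torque': [0.0141, 0.0193, 0.0007], 'opening': 0.023}
axes xyz cols [[-0.163, 0.025, 0.986], [-0.987, 0.006, -0.163], [-0.01, -1.0, 0.024]]
turn for level [-0.0059  0.     -0.0007] turn for tool vertical [-0.0239 -0.     -0.0097]
at [0.529  0.1159 0.0302] -99.39 togo cm xyz [0.01, 0.45, -0.1] turn_y rad -0.006
```

>>> {"name": "servo_tool", "arguments": {"commands": [-0.004,0,0,0,0.15,0,0,0,0,0,0,0.15,0,0,0,0,0,0,0.1,0,0,0,0,0,0,0,0,0]}}

```text
t: 10.1
tool_pos: [0.5296, 0.116, 0.0264]
tool_rot: [-1.105, 1.316, -1.333]
contact_force: [0.1, 0.1, -3.2]
opening: 0.0228
```

>>> {"name": "servo_tool", "arguments": {"commands": [0,0,0,0,0.1,0,0,0,0,0,0,0.05,0,0,0,0,0,0,0,0,0]}}

```text
t: 10.4
tool_pos: [0.53, 0.1161, 0.0258]
tool_rot: [-1.105, 1.316, -1.333]
contact_force: [-0.4, -0.8, -2.6]
opening: 0.0231
```

>>> {"name": "servo_tool", "arguments": {"commands": [0,0,0,0,0.1,0,0,0,0,0,0,0.1,0,0,0,0,0,0,0,0,0]}}

```text
t: 10.7
tool_pos: [0.5305, 0.1161, 0.0259]
tool_rot: [-1.106, 1.316, -1.333]
contact_force: [-0.7, -0.2, -3.3]
opening: 0.023
```

>>> {"name": "servo_tool", "arguments": {"commands": [0,0,0,0,0.1,0,0,0,0,0,0,0,0,0]}}

```text
t: 10.9
tool_pos: [0.5309, 0.1162, 0.0257]
tool_rot: [-1.105, 1.316, -1.333]
contact_force: [-0.1, 0.5, -2.8]
opening: 0.0232
```

>>> {"name": "servo_tool", "arguments": {"commands": [0,0,0,0,0.25,-0.05,0,0,0,0,0,0.1,-0.05,0]}}

```text
t: 11.1
tool_pos: [0.5312, 0.1162, 0.0256]
tool_rot: [-1.106, 1.315, -1.333]
contact_force: [-1.6, -0.7, 1.9]
opening: 0.023
```

Run:
```python
from h import *
st();lev();togo([.528,.116,.0257],-99.05);grab('wrist','w5')
d=load('w5');P=cloud(d)
for u,v in [(257,100),(257,150),(257,200),(257,76),(200,150),(190,100)]: print(u,v,pt(d,u,v).round(4))
```

```text
{'t': 11.1, 'q': [0.0765, 0.0689, 1.9655, 0.0041, 1.0841, 0.2379], 'dq': [0.0016, -0.0049, 0.0047, -0.0055, 0.0027, 0.0032], 'effort': [0.1044, -33.8336, -31.8421, 0.1174, -0.5947, -0.0089], 'tool_pos': [0.5312, 0.1162, 0.0256], 'tool_rot': [-1.1056, 1.3147, -1.3332], 'contact_force': [-1.5821, -0.7116, 1.946], 'wrist_torque': [-0.0837, 0.2322, 0.0039], 'opening': 0.023}
axes xyz cols [[-0.162, 0.023, 0.986], [-0.987, 0.005, -0.163], [-0.009, -1.0, 0.022]]
turn for level [-0.0036  0.     -0.    ] turn for tool vertical [-0.0216 -0.     -0.009 ]
at [0.5312 0.1162 0.0256] -99.35 togo cm xyz [0.07, -0.01, -0.32] turn_y rad -0.005
257 100 [0.5436 0.1882 0.0526]
257 150 [0.5404 0.169  0.0528]
257 200 [0.537  0.148  0.0533]
257 76 [0.545  0.1968 0.0524]
200 150 [0.5089 0.1669 0.0084]
190 100 [0.5094 0.194  0.0082]
```

View pics/w5.png

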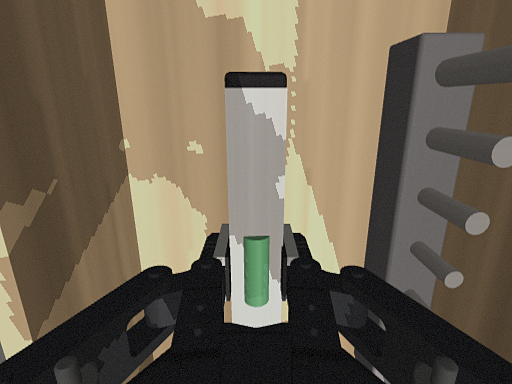

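The level is seated: its top is 44.2 mm above the measured floor and the contact force rose to +2 N. I'll release and retreat straight up.

>>> {"name": "servo_tool", "arguments": {"commands": [0,0,0,0,0,0,0.2,0,0,0,0,0,0,0.35,0,0,0,0,0,0,0.5,0,0,0,0,0,0,0.5,0,0,0,0,0,0,0.5,0,0,0,0,-0.5,0,0.5,0,0,0,0,-1.5,0,0.5,0,0,0,0,-2.5,0,0.5,0,0,0,0,-3,0,0.5,0,0,0,0,-3,0,0.5,0,0,0,0,-3,0,0.5,0,0,0,0,-1,0,0.5,0,0,0,0,0,0,0.5]}}

```text
t: 12.45
tool_pos: [0.5283, 0.1155, 0.1815]
tool_rot: [-1.1, 1.311, -1.335]
contact_force: [-0.5, 0.1, -0.2]
opening: 0.0426
```

Run:
```python
from h import *
st();grab('wrist','w6')
yaw=np.radians(-9.05);c=np.array([.5422,.1135]);Rm=np.array([[np.cos(yaw),np.sin(yaw)],[-np.sin(yaw),np.cos(yaw)]])
d=load('w6');P=cloud(d);P=P.reshape(-1,3);m=(P[:,2]>.046)&(P[:,2]<.06)&(abs(P[:,0]-.528)<.05)&(abs(P[:,1]-.116)<.1)
r=cv2.minAreaRect((((P[m][:,:2]-c)@Rm.T)*1000).astype(np.float32));print(r,m.sum(),np.median(P[m][:,2]))
```

```text
{'t': 12.45, 'q': [0.0754, -0.1339, 1.8784, 0.004, 1.3675, 0.238], 'dq': [0.001, -0.0165, -0.0048, 0.0017, 0.0007, -0.001], 'effort': [0.0416, -31.0735, -36.8205, 0.0133, 0.0079, -0.0], 'tool_pos': [0.5283, 0.1155, 0.1815], 'tool_rot': [-1.1, 1.3106, -1.3352], 'contact_force': [-0.5474, 0.127, -0.2076], 'wrist_torque': [-0.0085, 0.0226, -0.0406], 'opening': 0.0426}
axes xyz cols [[-0.162, 0.029, 0.986], [-0.987, 0.006, -0.163], [-0.011, -1.0, 0.028]]
((-13.174596786499023, -0.4566192626953125), (169.0953826904297, 24.027563095092773), 89.78622436523438) 4057 0.052655619059304104
```

View pics/w6.png

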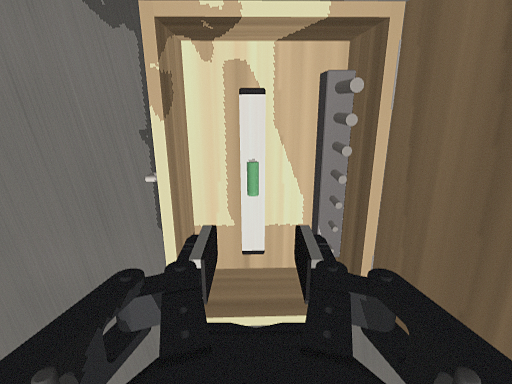

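>>> {"name": "servo_tool", "arguments": {"commands": [-0.028,0,-0.011,0,-1,0,0,0,-0.1,0,0,-1,0,0,0,-0.1,0,0,-1,0,0,0,-0.1,0,0,-1,0,0,0,-0.1,0,0,-1,0,0,0,-0.1,0,0,-1,0,0,0,-0.1,0,0,-1,0,0,0,-0.1,0,0,-1,0,0,0,-0.1,0,0,-1,0,0,0,-0.1,0,0,-1,0,0,0,-0.1,0,0,-1,0,0,0,-0.1,0,0,-1,0,0,0,-0.1,0,0,-1,0,0,0,-0.1,0,0,-1,0,0,0,-0.1,0,0,-1,0,0,0,-0.08,0,0,-1,0,0,0,0,0,0,0,0,0]}}

```text
t: 14.2
tool_pos: [0.5178, 0.1143, 0.3037]
tool_rot: [-1.577, 0.206, -0.097]
contact_force: [-0.6, 0.3, 0.8]
opening: 0.0001
```

```bash
cat >> h.py <<'E'
yaw=np.radians(-9.05);CC=np.array([.5422,.1135])
Rm=np.array([[np.cos(yaw),np.sin(yaw)],[-np.sin(yaw),np.cos(yaw)]])
def w(x,y,z): return np.r_[CC+Rm.T@np.array([x,y]),z]
def rep(x,y,z,hd=-9.05):
    o=monitor.get_obs();p=o['tool_pos'];print('t',round(float(o['t']),2),'local',(Rm@(p[:2]-CC)).round(4),'z',p[2].round(4),'F',o['contact_force'].round(1));lev();togo(w(x,y,z),hd)
E
python3 - <<'E'
from h import *
st();rep(.165,-.09,.33)
E
```

```text
{'t': 14.2, 'q': [0.077, -0.1603, 1.6995, -0.0002, 1.6724, -1.3011], 'dq': [-0.0006, 0.0225, 0.0456, 0.0005, -0.0075, 0.0216], 'effort': [-0.003, -30.443, -37.4426, -0.0014, 0.3064, -0.3319], 'tool_pos': [0.5178, 0.1143, 0.3037], 'tool_rot': [-1.5771, 0.2058, -0.0972], 'contact_force': [-0.5974, 0.2552, 0.8183], 'wrist_torque': [-0.0173, -0.0141, -0.0019], 'opening': 0.0001}
axes xyz cols [[0.979, -0.07, 0.191], [-0.192, -0.006, 0.981], [-0.067, -0.998, -0.019]]
t 14.2 local [-0.0243 -0.003 ] z 0.3037 F [-0.6  0.3  0.8]
turn for level [ 0.0368 -0.0014 -0.0584] turn for tool vertical [ 0.0188  0.     -0.0673]
at [0.5178 0.1143 0.3037] -11.08 togo cm xyz [19.22, -2.63, -8.02] turn_y rad -0.035
```

>>> {"name": "servo_tool", "arguments": {"commands": [0.01,-0.017,-0.035,0,-1.5,-1,0,0.009,-0.017,-0.03,0,-1.5,-2,0,0,0,0,0,-0.5,-2,0,0,0,0,1,0,-1.5,0,0,0,0,2,0,-1,0,0,0,0,2,0,-0.5,0,0,0,0,2,0,0,0,0,0,0,0,0,0,0,0,0,0,0,0,0,0]}}

```text
t: 15.1
tool_pos: [0.5714, 0.0209, 0.3184]
tool_rot: [-1.566, 0.159, -0.113]
contact_force: [0.7, 0.8, 0.9]
opening: -0.0003
```

Run:
```python
from h import *
rep(.165,-.09,.33)
```

```text
t 15.1 local [ 0.0434 -0.0868] z 0.3184 F [0.7 0.8 0.9]
turn for level [ 0.0202 -0.0005 -0.0204] turn for tool vertical [ 0.0022  0.     -0.0293]
at [0.5714 0.0209 0.3184] -9.93 togo cm xyz [12.17, -1.16, -0.13] turn_y rad -0.015
```

>>> {"name": "servo_tool", "arguments": {"commands": [0,0,-0.025,0,-1.5,0,0,0,0,0,1,-0.5,0,0,0,0,0,2,-0.4,0,0,0,0,0,2,-0.4,0,0,0,0,0,2,-0.4,0,0,0,0,0,2,-0.4,0,0,0,0,0,2,-0.2,0,0,0,0,0,0.5,-0.1,0,0,0,0,0,0,0,0,0]}}

```text
t: 16.0
tool_pos: [0.6888, 0.003, 0.3665]
tool_rot: [-1.569, 0.129, -0.141]
contact_force: [0.7, 0.6, 0.5]
opening: 0.0002
```

Run:
```python
from h import *
rep(.155,-.09,.245); grab('scene','s7')
```

```text
t 16.0 local [ 0.1622 -0.0861] z 0.3665 F [0.7 0.6 0.5]
turn for level [0.0195 0.0001 0.017 ] turn for tool vertical [0.0015 0.     0.008 ]
at [0.6888 0.003  0.3665] -9.87 togo cm xyz [-0.71, 12.15, -0.4] turn_y rad -0.014
```

View pics/s7.png

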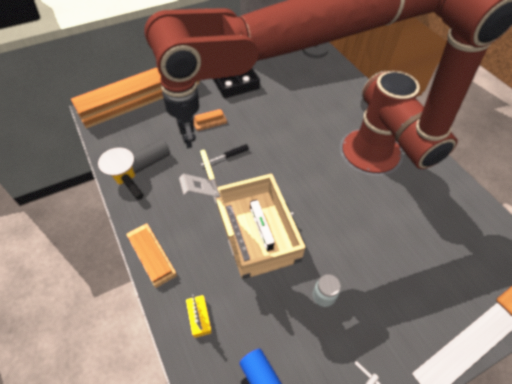

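>>> {"name": "servo_tool", "arguments": {"commands": [0,0,0,0,1,-0.2,0,0,0,0,0.1,2,-0.2,0,0,0,0,0.1,2,0,0,0,0,0,0.1,2,0,0,0,0,0,0.1,2,0,0,0,0,0,0,1.5,0,0,0,0,0,0,0.5,0,0,0,0,0,0,0,0,0]}}

```text
t: 16.85
tool_pos: [0.687, -0.001, 0.251]
tool_rot: [-1.569, 0.129, -0.14]
contact_force: [-0.6, -0.7, -0.0]
opening: -0.0
```

Run:
```python
from h import *
rep(.145,-.09,.245); grab('wrist','w7')
```

```text
t 16.85 local [ 0.161  -0.0903] z 0.251 F [-0.6 -0.7 -0. ]
turn for level [0.0197 0.0001 0.0164] turn for tool vertical [0.0017 0.     0.0074]
at [ 0.687 -0.001  0.251] -9.8 togo cm xyz [-1.6, 0.6, 0.01] turn_y rad -0.013
```

View pics/w7.png

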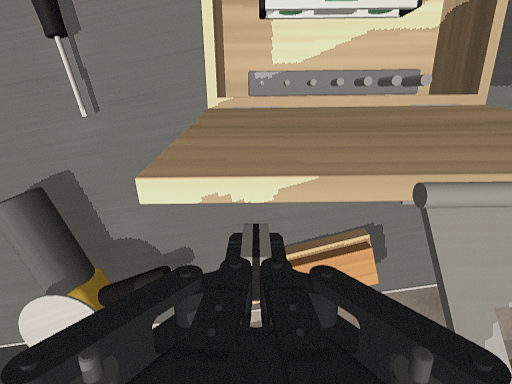

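>>> {"name": "servo_tool", "arguments": {"commands": [0,0,0,0,0,-0.7,0,0,0,0,0,0,-0.7,0,0,0,0,-0.3,0.2,-0.5,0,0,-0.01,0.007,-0.6,0.2,0,0,0,0,0,-0.6,0,0,0,0,0,0,-0.6,0,0,0,0,0,0,-0.6,0,0,0,0,0,0,-0.6,0,0,0,0,0,0,-0.6,0,0,0,0,0,0,-0.6,0,0,0]}}

```text
t: 17.9
tool_pos: [0.6402, -0.015, 0.2547]
tool_rot: [-1.571, 0.113, -0.14]
contact_force: [1.8, -1.8, 1.6]
opening: -0.0
```

Run:
```python
from h import *
rep(.118,-.11,.245)
```

```text
t 17.9 local [ 0.1169 -0.1115] z 0.2547 F [ 1.8 -1.8  1.6]
turn for level [0.0205 0.0003 0.0262] turn for tool vertical [0.0025 0.     0.0172]
at [ 0.6402 -0.015   0.2547] -9.21 togo cm xyz [0.11, 0.97, 0.15] turn_y rad -0.003
```

>>> {"name": "servo_tool", "arguments": {"commands": [0,0,0.01,-0.6,0.1,0,0,0,0,0.008,-0.7,0.2,0,0,0,0,0,-0.7,0.2,0,0,0,0,0,-0.7,0.2,0,0,0,0,0,-0.7,0.2,0,0,0,0,0,-0.7,0.2,0,0,0,0,0,-0.7,0.2,0,0,0,0,0,-0.7,0.2,0,0]}}

```text
t: 18.7
tool_pos: [0.5816, -0.005, 0.2402]
tool_rot: [-1.569, 0.126, -0.126]
contact_force: [2.2, -1.1, 1.9]
opening: -0.0001
```

Run:
```python
from h import *
rep(.0414,-.11,.231); grab('scene','s8')
```

```text
t 18.7 local [ 0.0576 -0.1108] z 0.2402 F [ 2.2 -1.1  1.9]
turn for level [ 0.0197 -0.      0.0093] turn for tool vertical [0.0017 0.     0.0003]
at [ 0.5816 -0.005   0.2402] -9.19 togo cm xyz [-1.62, 0.92, 0.08] turn_y rad -0.002
```

View pics/s8.png

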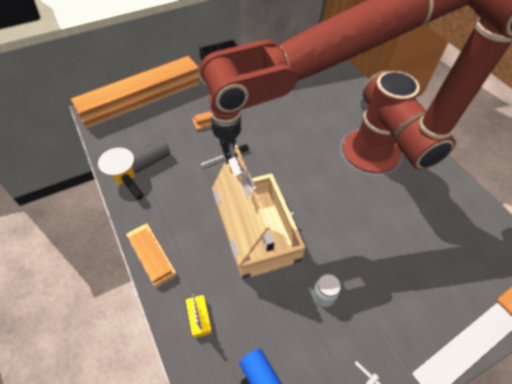

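>>> {"name": "servo_tool", "arguments": {"commands": [0,0,0,-0.6,0.3,0,0,0,0,0,-0.6,0.3,0,0,0,0,0,-0.6,0.4,0,0,0,0,0,-0.6,0.4,0,0,0,0,0,-0.6,0.4,0,0,0,0,0,-0.6,0.5,0,0,0,0,0,-0.6,0.5,0,0,0,0,0,-0.5,0.5,0,0]}}

```text
t: 19.55
tool_pos: [0.5284, 0.0038, 0.2026]
tool_rot: [-1.568, 0.131, -0.12]
contact_force: [0.8, -0.5, 1.3]
opening: 0.0001
```

Run:
```python
from h import *
rep(-.018,-.11,.18)
```

```text
t 19.55 local [ 0.0036 -0.1105] z 0.2026 F [ 0.8 -0.5  1.3]
turn for level [ 0.0195 -0.0001  0.0024] turn for tool vertical [ 0.0015  0.     -0.0066]
at [0.5284 0.0038 0.2026] -9.17 togo cm xyz [-2.16, 2.26, 0.05] turn_y rad -0.002
```

>>> {"name": "servo_tool", "arguments": {"commands": [0,0,0,-0.5,0.5,0,0,0,0,0,-0.5,0.6,0,0,0,0,0,-0.5,0.6,0,0,0,0,0,-0.4,0.6,0,0,0,0,0,-0.4,0.6,0,0,0,0,0,-0.3,0.6,0,0,0,0,0,-0.3,0.6,0,0]}}

```text
t: 20.25
tool_pos: [0.4954, 0.0091, 0.1565]
tool_rot: [-1.568, 0.133, -0.118]
contact_force: [-0.0, -0.2, -0.1]
opening: 0.0
```

Run:
```python
from h import *
rep(-.041,-.11,.128)
```

```text
t 20.25 local [-0.0298 -0.1105] z 0.1565 F [-0.  -0.2 -0.1]
turn for level [ 0.0195 -0.0002 -0.0009] turn for tool vertical [ 0.0015  0.     -0.0099]
at [0.4954 0.0091 0.1565] -9.17 togo cm xyz [-1.12, 2.85, 0.05] turn_y rad -0.002
```

Run:
```python
from h import *
grab('scene','s9'); grab('wrist','w9'); crop('scene9' if 0 else 's9',160,100,320,300,3.5,'s9c')
```

```text
(no output)
```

View pics/s9c.png

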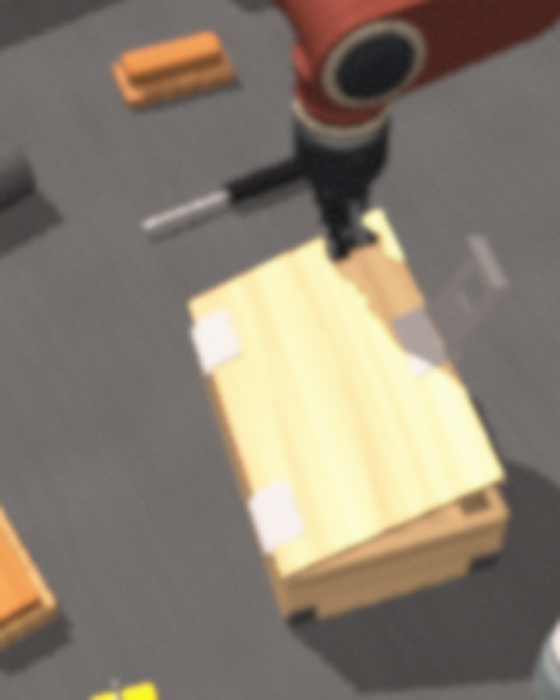

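View pics/w9.png

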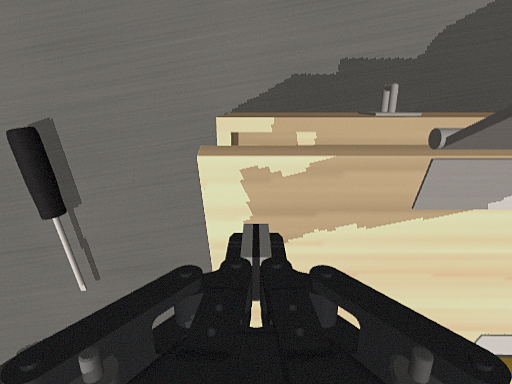

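The lid is about 18° open. The finger is on it and the hasp stands clear forward and up. I'll finish slowly.

>>> {"name": "servo_tool", "arguments": {"commands": [0,0,-0.005,-0.2,0.4,0,0,0,0,-0.005,-0.2,0.4,0,0,0,0,0,-0.2,0.5,0,0,0,0,0,-0.1,0.5,0,0,0,0,0,-0.1,0.5,0,0,0,0,0,-0.1,0.5,0,0,0,0,0,0,0.5,0,0,0,0,0,0,0.4,0,0]}}

```text
t: 21.15
tool_pos: [0.4856, 0.0105, 0.1164]
tool_rot: [-1.569, 0.126, -0.126]
contact_force: [0.4, 0.3, -0.8]
opening: 0.0003
```

Run:
```python
from h import *
rep(-.045,-.11,.107)
```

```text
t 21.15 local [-0.0397 -0.1106] z 0.1164 F [ 0.4  0.3 -0.8]
turn for level [ 0.0195 -0.      0.0092] turn for tool vertical [0.0015 0.     0.0002]
at [0.4856 0.0105 0.1164] -9.17 togo cm xyz [-0.53, 0.94, 0.06] turn_y rad -0.002
```

>>> {"name": "servo_tool", "arguments": {"commands": [0,0,0,0,0.3,0,0,0,0,0,0,0.3,0,0,0,0,0,0,0.3,0,0,0,0,0,0,0.3,0,0]}}

```text
t: 21.55
tool_pos: [0.4856, 0.0105, 0.1068]
tool_rot: [-1.569, 0.128, -0.123]
contact_force: [-15.3, 1.5, 29.6]
opening: 0.0003
```

>>> {"name": "servo_tool", "arguments": {"commands": [0,0,0,0,0.2,0,0,0,0,0,0,0.2,0,0,0,0,0,0,0.2,0,0]}}

```text
t: 21.85
tool_pos: [0.4859, 0.0105, 0.107]
tool_rot: [-1.569, 0.13, -0.12]
contact_force: [-5.9, 0.6, 11.6]
opening: -0.0
```

>>> {"name": "servo_tool", "arguments": {"commands": [0,0,0,0,-0.5,0,0,0,0,0,0,-1.5,0,0,0,0,0,0,-3,0,0,0,0,0,0,-3,0,0,0,0,0,0,-3,0,0,0,0,0,0,-1,0,0,0,0,0,0,0,0,0]}}

```text
t: 22.55
tool_pos: [0.4872, 0.0106, 0.2349]
tool_rot: [-1.569, 0.127, -0.123]
contact_force: [0.7, -0.4, -1.0]
opening: -0.0003
```

Run:
```python
from h import *
rep(-.13,0,.22)
for n in('scene','top','wrist'):
    d=grab(n,n+'A');P=cloud(d).reshape(-1,3);L=np.c_[(P[:,:2]-CC)@Rm.T,P[:,2]]
    s=L[(abs(L[:,0]+.03)<.06)&(L[:,1]>-.02)&(L[:,1]<.12)&(L[:,2]>.06)&(L[:,2]<.13)]
    if len(s)>20:
        A=np.c_[s[:,:2],np.ones(len(s))];print(n,'lid plane',np.linalg.lstsq(A,s[:,2],rcond=None)[0].round(4))
    s=L[(L[:,0]<-.112)&(L[:,0]>-.2)&(abs(L[:,1])<.035)&(L[:,2]>.08)&(L[:,2]<.2)]
    if len(s)>20:
        print(n,'hasp x-z fit',np.polyfit(s[:,0],s[:,2],1).round(4),len(s),np.percentile(s,[1,99],axis=0).round(4).tolist())
crop('sceneA',160,100,320,300,3.5,'sAc')
```

```text
t 22.55 local [-0.0382 -0.1102] z 0.2349 F [ 0.7 -0.4 -1. ]
turn for level [ 0.0205 -0.0001  0.0066] turn for tool vertical [ 0.0025  0.     -0.0024]
at [0.4872 0.0106 0.2349] -9.12 togo cm xyz [-9.2, 1.49, 11.01] turn_y rad -0.001
scene lid plane [-0.0024 -0.0043  0.107 ]
scene hasp x-z fit [-1.1826 -0.0115] 288 [[-0.1576, -0.0232, 0.1202], [-0.1124, 0.0292, 0.1783]]
top lid plane [-0.004  -0.005   0.1062]
top hasp x-z fit [-1.2504 -0.0248] 304 [[-0.1617, -0.0259, 0.1162], [-0.1125, 0.0253, 0.1796]]
wrist lid plane [-0.0048 -0.0034  0.1059]
wrist hasp x-z fit [-1.252  -0.0223] 5112 [[-0.1589, -0.0251, 0.1207], [-0.1121, 0.0268, 0.1774]]
```

View pics/sAc.png

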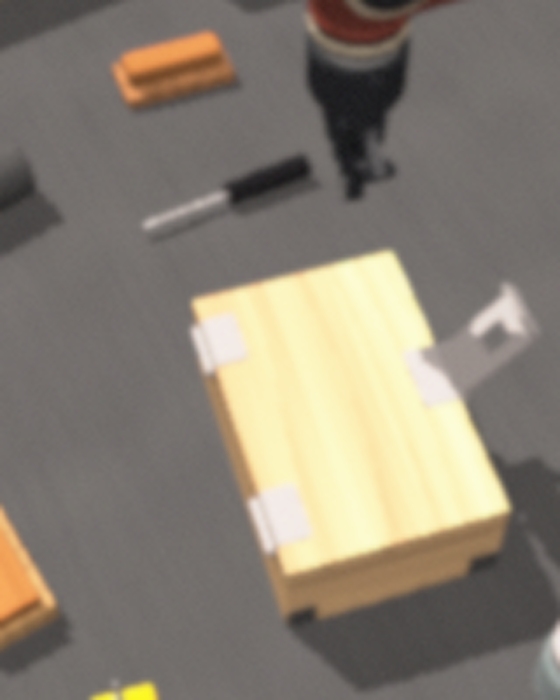

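View pics/wristA.png

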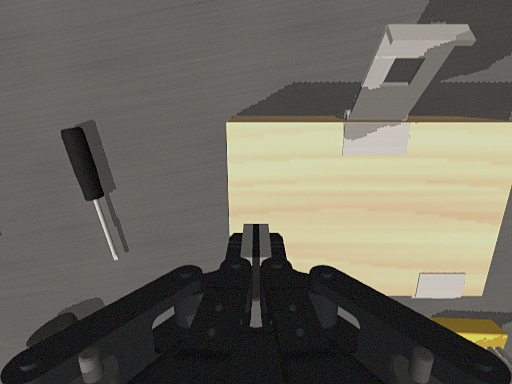

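The lid is shut: its top plane fits at 106–107 mm and level. The hasp stands about 51° above forward, roughly 2.45 rad. Next I'll go over it with the fingers closed and push it down along its arc.

>>> {"name": "servo_tool", "arguments": {"commands": [0,0,0,-0.8,0,1,0,0,0,0,-1.2,0,2,0,0,0,0,-1.2,0,2,0,0,0,0,-1.2,0,2,0,0,0,0,-1.2,0,2,0,0,0,0,-1,0,1.5,0,0,0,0,-0.4,0,0.5,0,0,0,0,0,0,0,0,0,0,0,0,0,0,0]}}

```text
t: 23.6
tool_pos: [0.4221, 0.1377, 0.217]
tool_rot: [-1.571, 0.152, -0.098]
contact_force: [0.9, -0.5, -0.2]
opening: -0.0003
```

Run:
```python
from h import *
rep(-.108,0.001,.14);grab('wrist','wB')
```

```text
t 23.6 local [-0.1224  0.0051] z 0.217 F [ 0.9 -0.5 -0.2]
turn for level [ 0.0245 -0.0007 -0.0253] turn for tool vertical [ 0.0065  0.     -0.0343]
at [0.4221 0.1377 0.217 ] -9.13 togo cm xyz [1.44, 7.7, -0.4] turn_y rad -0.001
```

View pics/wB.png

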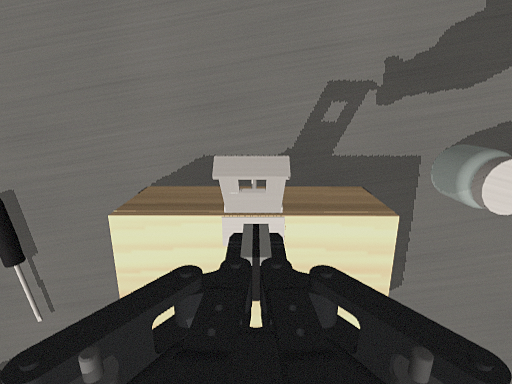

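The view shows the hasp, with its lip at (250,165), lined up ahead of the fingers at (257,240). I'll correct and descend to just above the strap.

>>> {"name": "servo_tool", "arguments": {"commands": [0.003,0,-0.017,0.6,0.3,-0.2,0,0.003,0,-0.017,0.6,1,-0.2,0,0,0,0,0.3,1.5,0,0,0,0,0,0,1.5,0,0,0,0,0,0,1,0,0,0,0,0,0,0.5,0,0,0,0,0,0,0,0,0]}}

```text
t: 24.35
tool_pos: [0.4404, 0.1262, 0.1565]
tool_rot: [-1.568, 0.126, -0.137]
contact_force: [-1.0, -0.2, 0.7]
opening: 0.0
```

Run:
```python
from h import *
rep(-.108,0.001,.135);grab('wrist','wC')
```

```text
t 24.35 local [-0.1026 -0.0035] z 0.1565 F [-1.  -0.2  0.7]
turn for level [0.0186 0.0001 0.0158] turn for tool vertical [0.0006 0.     0.0068]
at [0.4404 0.1262 0.1565] -9.58 togo cm xyz [-0.55, 2.15, 0.44] turn_y rad -0.009
```

View pics/wC.png

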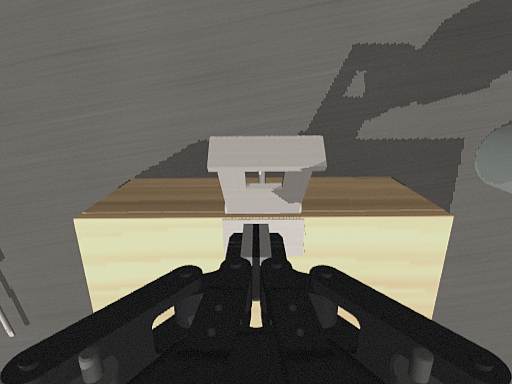

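>>> {"name": "servo_tool", "arguments": {"commands": [0,0,0,-0.3,0.4,0.2,0,0,0,0,-0.3,0.5,0.2,0,0,0,0,-0.2,0.5,0,0,0,0,0,-0.3,0.5,0,0,0,0,0,-0.4,0.5,0,0,0,0,0,-0.4,0.5,0,0,0,0,0,-0.4,0.4,0,0]}}

```text
t: 25.1
tool_pos: [0.4187, 0.1351, 0.1245]
tool_rot: [-1.567, 0.122, -0.14]
contact_force: [0.8, 0.8, 1.0]
opening: -0.0005
```

Run:
```python
from h import *
rep(-.138,0.001,.106);grab('scene','sD');crop('sD',200,130,320,270,4.5,'sDc')
```

```text
t 25.1 local [-0.1254  0.0019] z 0.1245 F [0.8 0.8 1. ]
turn for level [0.0171 0.0002 0.0203] turn for tool vertical [-0.0009  0.      0.0113]
at [0.4187 0.1351 0.1245] -9.53 togo cm xyz [-1.26, 1.85, -0.1] turn_y rad -0.008
```

View pics/sDc.png

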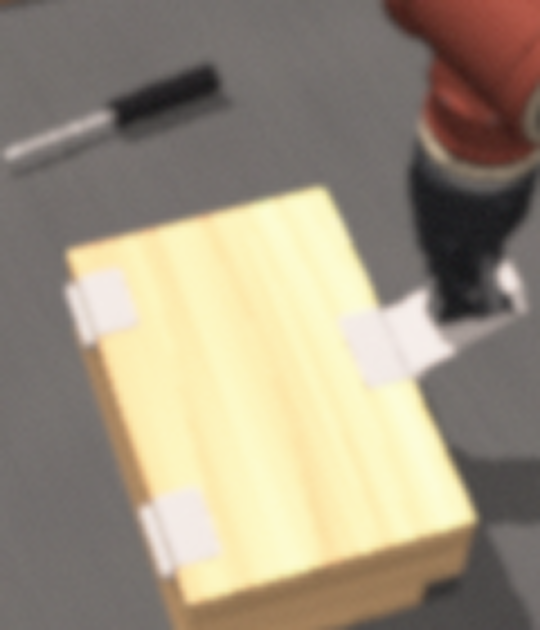

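>>> {"name": "servo_tool", "arguments": {"commands": [0,0,0,-0.3,0.4,0,0,0,0,0,-0.3,0.5,0,0,0,0,0,-0.3,0.5,0,0,0,0,0,-0.3,0.5,0,0,0,0,0,-0.2,0.5,0,0,0,0,0,-0.1,0.5,0,0,0,0,0,-0.1,0.5,0,0]}}

```text
t: 25.85
tool_pos: [0.4025, 0.138, 0.0873]
tool_rot: [-1.566, 0.119, -0.142]
contact_force: [0.1, 0.2, 1.3]
opening: 0.0003
```

Run:
```python
from h import *
rep(-.1455,0.001,.085)
```

```text
t 25.85 local [-0.1418  0.0022] z 0.0873 F [0.1 0.2 1.3]
turn for level [0.0163 0.0003 0.0235] turn for tool vertical [-0.0017  0.      0.0145]
at [0.4025 0.138  0.0873] -9.53 togo cm xyz [-0.37, 0.23, -0.13] turn_y rad -0.008
```

>>> {"name": "servo_tool", "arguments": {"commands": [0,0,-0.03,-0.2,0.3,0,0,0,0,-0.03,0,0.4,0,0,0,0,-0.03,0.1,0.4,0,0,0,0,-0.03,0.2,0.3,0,0,0,0,-0.03,0.3,0.3,0,0]}}

```text
t: 26.35
tool_pos: [0.4062, 0.1372, 0.0682]
tool_rot: [-1.576, -0.003, -0.265]
contact_force: [-0.2, 0.2, 0.3]
opening: 0.0001
```

Run:
```python
from h import *
rep(-.129,0.001,.070);grab('scene','sE');crop('sE',200,130,320,270,4.5,'sEc')
grab('wrist','wE')
```

```text
t 26.35 local [-0.1381  0.002 ] z 0.0682 F [-0.2  0.2  0.3]
turn for level [0.0164 0.0031 0.179 ] turn for tool vertical [-0.0013  0.      0.1701]
at [0.4062 0.1372 0.0682] -9.57 togo cm xyz [0.91, -0.18, -0.09] turn_y rad -0.009
```

View pics/wE.png

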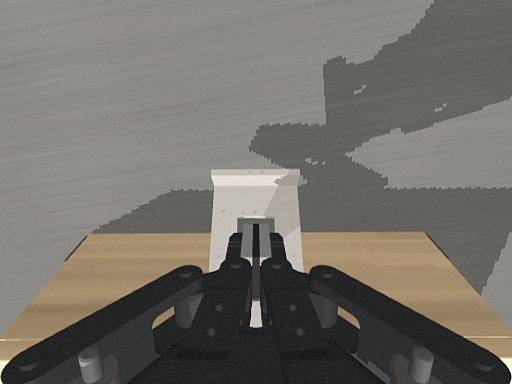

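View pics/sEc.png

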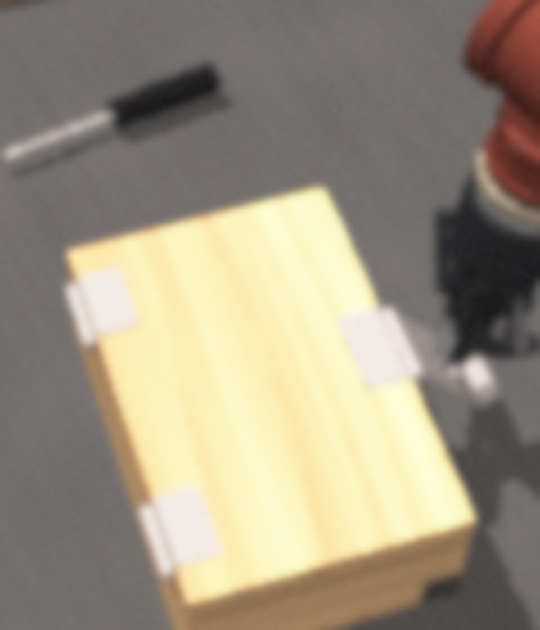

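>>> {"name": "servo_tool", "arguments": {"commands": [0,0,0,0.3,-0.1,0,0,0,0,0,0.4,0,0,0,0,0,0,0.4,0,0,0,0,0,0,0.4,0,0,0]}}

```text
t: 26.85
tool_pos: [0.419, 0.1346, 0.0704]
tool_rot: [-1.576, 0.001, -0.26]
contact_force: [-2.3, 0.7, -0.0]
opening: -0.0001
```

Run:
```python
from h import *
rep(-.117,0.001,.071)
```

```text
t 26.85 local [-0.125   0.0015] z 0.0704 F [-2.3  0.7 -0. ]
turn for level [0.0175 0.0029 0.1726] turn for tool vertical [-0.0002  0.      0.1637]
at [0.419  0.1346 0.0704] -9.53 togo cm xyz [0.8, -0.06, -0.04] turn_y rad -0.008
```

>>> {"name": "servo_tool", "arguments": {"commands": [0,0,0,0.3,0,0,0,0,0,0,0.3,0,0,0,0,0,0,0.3,0,0,0]}}

```text
t: 27.15
tool_pos: [0.4278, 0.1328, 0.071]
tool_rot: [-1.577, 0.005, -0.257]
contact_force: [-3.1, 0.0, -1.9]
opening: 0.0002
```

>>> {"name": "servo_tool", "arguments": {"commands": [0,0,0,0.2,0,0,0,0,0,0,0.2,0,0,0]}}

```text
t: 27.35
tool_pos: [0.4295, 0.1325, 0.0708]
tool_rot: [-1.577, 0.012, -0.251]
contact_force: [-16.1, 2.2, 9.3]
opening: -0.0001
```

Run:
```python
from h import *
rep(-.117,0.001,.071);d=grab('wrist','wF')
```

```text
t 27.35 local [-0.1143  0.001 ] z 0.0708 F [-16.1   2.2   9.3]
turn for level [0.0186 0.0027 0.1609] turn for tool vertical [0.0008 0.     0.152 ]
at [0.4295 0.1325 0.0708] -9.6 togo cm xyz [-0.27, -0.02, -0.01] turn_y rad -0.01
```

View pics/wF.png

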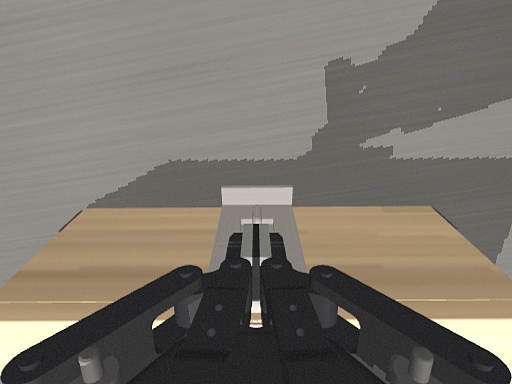

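The fingers stopped firmly (16 N) at the closed position, and the staple shows in the slot at (257,212). I'll back away forward, then up, and verify.

>>> {"name": "servo_tool", "arguments": {"commands": [0,0,0,-0.5,0,0,0,0,0,0,-1,0,0,0,0,0,0,-1,-0.5,0,0,0,0,0,-1,-1,0,0,0,0,0,-1,-2,0,0,0,0,0,-0.5,-3,0,0,0,0,0,0,-3,0,0,0,0,0,0,-3,0,0,0,0,0,0,-3,0,0,0,0,0,0,-1,0,0,0,0,0,0,0,0,0]}}

```text
t: 28.5
tool_pos: [0.353, 0.1456, 0.2338]
tool_rot: [-1.574, -0.002, -0.265]
contact_force: [0.1, 0.2, 0.6]
opening: 0.0
```

Run:
```python
from h import *
np.set_printoptions(suppress=True)
rep(-.117,0.001,.071)
for n in('scene','top','wrist'):
    d=grab(n,n+'G');P=cloud(d).reshape(-1,3);L=np.c_[(P[:,:2]-CC)@Rm.T,P[:,2]]
    s=L[(abs(L[:,0])<.08)&(abs(L[:,1])<.12)&(L[:,2]>.06)&(L[:,2]<.13)]
    if len(s)>20: print(n,'lid',np.linalg.lstsq(np.c_[s[:,:2],np.ones(len(s))],s[:,2],rcond=None)[0].round(4))
    for lo in np.arange(.005,.1,.015):
        s=L[(L[:,0]<-.08)&(L[:,0]>-.2)&(abs(abs(L[:,1])-.018)<.006)&(L[:,2]>lo)&(L[:,2]<lo+.015)]
        if len(s)>5: print(n,'strap z',lo.round(3),'x',np.percentile(s[:,0],[5,50,95]).round(4),len(s))
```

```text
t 28.5 local [-0.1919  0.0019] z 0.2338 F [0.1 0.2 0.6]
turn for level [0.0153 0.0031 0.178 ] turn for tool vertical [-0.0024  0.      0.1691]
at [0.353  0.1456 0.2338] -9.58 togo cm xyz [7.49, 16.28, -0.02] turn_y rad -0.009
scene lid [ 0.001  -0.0004  0.1068]
scene strap z 0.095 x [-0.0997 -0.0904 -0.0806] 43
top lid [ 0.0004 -0.0019  0.1062]
top strap z 0.005 x [-0.1797 -0.1171 -0.11  ] 35
top strap z 0.095 x [-0.1054 -0.0942 -0.0815] 68
wrist lid [0.001  0.0005 0.1058]
wrist strap z 0.005 x [-0.1175 -0.1099 -0.1031] 214
wrist strap z 0.02 x [-0.104  -0.1034 -0.1027] 95
wrist strap z 0.035 x [-0.104  -0.1036 -0.1028] 114
wrist strap z 0.05 x [-0.1041 -0.1034 -0.1028] 123
wrist strap z 0.065 x [-0.104  -0.1034 -0.1029] 137
wrist strap z 0.08 x [-0.1042 -0.1035 -0.1029] 137
wrist strap z 0.095 x [-0.1042 -0.1035 -0.1028] 74
```

View pics/wristG.png

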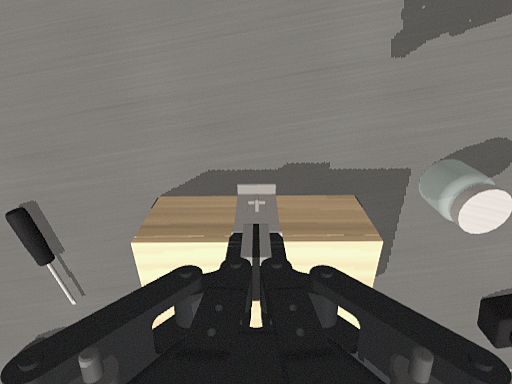

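View pics/topG.png

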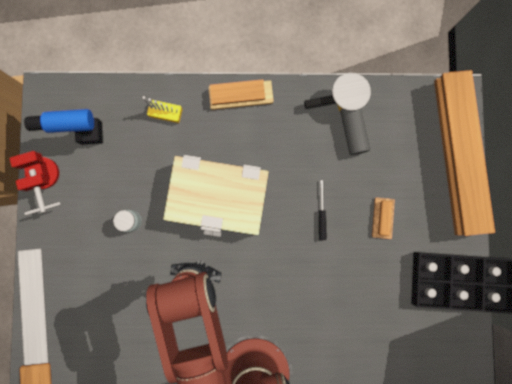

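The strap is vertical at x = −103.5 mm over its full height and the staple shows through the slot. The lid is flat at 106 mm, the bystanders haven't moved and the arm is clear. I'm handing the job in.

```bash
python3 -c "
from h import *
print(ticket.finish_job())"
```

```text
the job is handed in; nothing more can be done
None
```

The spirit level is in the case, the lid is shut and the hasp is down over the staple. I handed the job in at about 28.6 s of the 72 s allowed; it returned no verdict.

- **Level:** I set it standing on the case floor, 1–2 mm from the middle of the free space and parallel to the rack. Its top was 44 mm above the floor, so it was fully seated before I let go. On the way over, the tool drifted by about 4° and 3 cm; I corrected that before lowering.
- **Lid:** I pushed it shut slowly along its arc, with the hasp standing about 50° above straight forward. All three cameras show it flat at 106–107 mm. The fingertips read up to about 30 N on the case at the end of the push. That was fingertip contact rather than the arm or gripper body, but firmer than I intended.
- **Hasp:** I then swung it down until it stopped, at about 16 N. The strap measures vertical over its whole height, 8.5 mm in front of the case's front, with the staple showing through the slot.
- **Bystanders:** In the last top view the screwdriver, sanding block and jar are where they started, and the arm is clear of everything.

No final check failed. The strap's outer face lies about 2.5 mm closer to the case than the hinge dimensions suggest, but it agrees with the stated 14 mm of staple showing.

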